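# Refit a sugar dredger's nested lids, then take off the dust cap alone

### The arm

A 6-joint arm with a two-finger parallel gripper is mounted at the origin on a cart in front of the work surface, level with it; the furniture and walls round the work are solid. World frame = base frame: x ahead of the robot, y to its left, z up, the work surface at z = 0. Lengths are in m, angles in rad, forces in N, time in s.
With the tool pointing down it reaches from about 0.35 to 0.775 m from the base axis. Payload 7.3 kg.
Tool frame: the origin (TCP) lies at the centre of the arm's flange, where the gripper is bolted on; the fingertips stand 178 mm ahead of it and the grasp point (between the pads) lies 159 mm ahead of it (tip_extent is the distance from the TCP to the fingertips, in m); z points along the fingers, y is the line along which they close (so a half turn about z gives the same grasp; the last joint's range is limited). The gripper opens to 92 mm and grips with 3 to 60 N. Pads are 19 mm wide; open, the fingers measure 130 mm over their backs; the gripper's body (75 mm by 190 mm) begins 47 mm behind the grasp point.
Start: joints at [0.995, 0.342, 1.524, -0, 1.275, -0.146], TCP at [0.219, 0.477, 0.405] pointing down, gripper open.
Joint ranges: [-2.53, 2.53], [-0.77, 2.02], [0.04, 2.7], [-1, 4.14], [0.28, 2.66], [-3.11, 3.11]. Speed limits (rad/s): [2.57, 2.57, 3.14, 3.14, 3.14, 3.14].

### API

Orientations are given as [roll, pitch, yaw] about the fixed x, y, z axes, in that order (R = Rz(yaw) Ry(pitch) Rx(roll)).
In Python, from cell import * gives the robot as it stands.
- The arm moves only by the tool arm_command, never from a script. Its arguments are lists of equal length, an entry for each row: "xyz": the shift along the world's x, y, z in mm, a list of three; "spin": the turn about the world's z in degrees. In form: {"xyz": [[tx, ty, tz], ...], "spin": [spin, ...]}. A call has 1 to 20 rows; each row shifts and turns the commanded pose from where the row before left it; what a row does not reach is not made up. A row lasts 1/10 s, in which the tool goes at most 50 mm and 8.59 degrees, less where a joint would pass 70% of its speed; a pose out of reach is approached as far as the arm can. A call with a gripper value outside its range is refused whole. "jaw" is the opening, from -1 (shut) to 1 (fully open), set as the call begins (left out, the last holds). The fingers move at their own pace and stop on an object; "squeeze" is the grip in N (left out, the last holds). Time passes only in rows, so rows that do not move let the fingers close. It gives the time, the measured TCP pose, the force, the opening and the grip force at its end, in the units of the state.
- observe(): the state, without advancing time (a new reading comes with each control period).
- read_camera(name): name is "scene" or "top"; returns a dict with "img" (420x560x3 uint8, red, green, blue), "depth" (420x560 float32, m along the optical axis (not along the pixel's ray), 0 where there is no reading), "fx", "fy", "cx", "cy" (pixels), "world_from_camera" (4x4, takes a point from camera to world coordinates). Camera axes: x right, y up, looking along -z (the intrinsics and any distortion apply to the point x, -y, -z); pixel columns grow to the right and rows downward; lengths in m; the calibration is good to about 2 mm. A picture is of the moment at which its call begins.
- hand_in(): hands the job in; it is judged then, once.
The state is a dict: "time": time; "qpos": joint angles; "qvel": joint speeds; "joint_efforts": joint torques, N m; "tool_pos": TCP position; "tool_rot": TCP orientation; "contact_force": force on the tool from outside, world axes, zero at the start; "torque": the same for the moment, N m; "opening": finger opening in m; "grip_force": force on a finger pad.
Only numpy, scipy, OpenCV 4.12 (cv2) and the standard library are available. Lean on these libraries where they do the work, as an engineer would, in place of code of your own. Each camera call takes 0.05 s, during which the arm holds its last target. There are 200 camera calls.

### The job

Get the sugar dredger ready for dusting: its sifter lid stands on the worktop with the dust cap nested over it. Carry the two together, cap on, and lower them (do not drop them) into the mouth of the one of the two open dredgers that they fit, until the lid's collar sits down flat on the rim. Then lift the dust cap alone straight up, leaving the sifter lid seated as it is, and finish while still holding the cap, upright and at least 6 cm up, over the closed dredger; keep both dredgers standing and leave the other things on the worktop where they are.

Things in the scene. Friction and masses are not known exactly. Their poses are not given: they have to be found in the camera images.
- sifter_lid: Inner lid: round push-in sifter lid, 130 g. Origin: centre of its underside, z up its axis; stands upright on its plug. Plug 46 mm dia, 14 mm tall, lower 5 mm tapered to 38 mm; collar 64 mm dia, 14 to 26 mm above the origin; perforated dome 41 mm dia to 38 mm, hidden in the cap. With cap 58 mm tall. In the mouth only its weight holds it (no snap or thread).
- collar (a point): Centre of the sifter lid's knurled steel collar, 64 mm diameter, 12 mm tall, the widest part of the lid set, 20 mm above the lid's origin. Gripping the set here carries lid and cap together.
- dust_cap: Outer lid: white dust cap, 40 g, inverted cup, 50 mm outside dia, 45 mm inside, 32 mm tall, flat closed top. Origin: centre of its open lower edge, z up. It stands loose on the collar's top face over the dome (2 mm play), origin 26 mm above the lid's, and lifts straight off. The collar below is wider: fingers closing on the cap must keep their tips above the collar's top.
- dredger_large: The dredger that the lid fits: open steel tin, loose, upright, 400 g, body 68 mm dia, 100 mm tall; conical shoulder from 62 to 76 mm height, then a straight neck 56 mm outside, bore 50 mm. Origin: centre of its base, z up. With the lid seated, the lid's origin is 86 mm above this origin, the collar spans 100 to 112 mm and the cap 112 to 144 mm height.
- dredger_large_mouth (a point): Centre of the large dredger's mouth, level with its rim, 100 mm above its base.
- dredger_small: A smaller open dredger of the same make, 280 g, loose: body 56 mm diameter, 82 mm tall, neck 46 mm outside, bore 40 mm, too narrow for the plug. Origin: centre of its base. The two dredgers and the lid set trade places from one start to the next. Leave it standing where it is.
- jam_jar: Jam jar, 71 mm diameter, 110 mm tall, bystander at the back. Origin: centre of its base.
- lemon: Lemon, 78 x 55 x 56 mm, bystander at the back. Origin: under its centre.
- butter: Butter pack, 73 x 102 x 37 mm, bystander at the back. Origin: centre of its underside.
- mug: Cream and white mug, 78 mm diameter (113 with handle), 100 mm tall, bystander on the left. Origin: centre of its base.
Things that resemble listed ones, but are neither listed nor needed, are in the scene too. Leave any black or turquoise look-alike of the dust_cap alone.

How it is judged:
By the outcome, as a careful person would: the job done as asked, in the order asked, and still so for the second after the job is handed in, while the arm keeps its last pose, push and grip.
It also fails if it takes over 51 s, if anything falls off the work surface, if the arm or the gripper's body presses on something with over 40 N, if the wrist force passes 120 N, or if a joint passes its speed limit or range.

## Working session

There is one attempt and no reset: what is moved stays moved. The work goes in short steps, Python scripts to look and compute and a tool call to move; the robot and the scene stay as the last step left them, time stands still between calls to the robot, and variables do not carry over. Pictures are saved under pics/ and viewed, at most 10 in all, crops included, and the job is handed in when it is done.

Besides the shell and the picture viewer there is one more tool, called after "Emit:" in YAML: its name, and indented under it one key for each argument. arm_command: Moves the arm, as the interface text tells. Its arguments: {"type":"object","properties":{"xyz":{"type":"array","items":{"type":"array","items":{"type":"number"}}},"spin":{"type":"array","items":{"type":"number"}},"jaw":{"type":"number"},"squeeze":{"type":"number"}},"required":["xyz","spin"]}

```bash
mkdir -p pics; cat > h.py <<'E'
from cell import *
import numpy as np, cv2
def grab(n,f=None):
    c=read_camera(n)
    if f: cv2.imwrite('pics/'+f,c['img'][:,:,::-1])
    return c
def cloud(c):
    v,u=np.mgrid[0:420,0:560]; d=c['depth']
    P=np.stack([(u-c['cx'])/c['fx']*d,-(v-c['cy'])/c['fy']*d,-d,np.ones_like(d)],-1)
    return (P@c['world_from_camera'].T)[...,:3]
E
python3 - <<'E'
from h import *
a=grab('top','t1.png');b=grab('scene','s1.png')
np.savez('d1.npz',t=cloud(a),s=cloud(b),ti=a['img'],si=b['img'])
print({k:a[k] for k in a if k not in('img','depth')});print(b['world_from_camera']);print(observe())
E
```

```text
{'fx': 507.6650434022234, 'fy': 507.6650434022234, 'cx': 282.81933090407966, 'cy': 212.81526112707542, 'world_from_camera': array([[-0.12347905,  0.92879549, -0.34941647,  0.00906803],
       [-0.99230118, -0.11217544,  0.05248856,  0.34618003],
       [ 0.00955519,  0.35320761,  0.93549617,  1.48990808],
       [ 0.        ,  0.        ,  0.        ,  1.        ]])}
[[ 0.73065229  0.4432983  -0.51926279 -0.04673124]
 [-0.68274182  0.47806177 -0.55255819 -0.3761699 ]
 [ 0.00329159  0.75825033  0.65195521  0.82326049]
 [ 0.          0.          0.          1.        ]]
{'time': 0.1, 'qpos': array([ 9.95012300e-01,  3.42662846e-01,  1.52495293e+00, -1.56239470e-05,
        1.27540663e+00, -1.46020013e-01]), 'qvel': array([-0.00044302, -0.00054441, -0.0038192 , -0.00082186, -0.0012921 ,
       -0.00053261]), 'joint_efforts': array([ 1.84435332e-03, -4.32005274e+01, -2.44695318e+01,  7.19766947e-02,
        5.24856162e-02, -8.39102790e-05]), 'tool_pos': array([0.21866493, 0.47715351, 0.40409822]), 'tool_rot': array([-3.14017594e+00, -1.93250136e-04,  2.71183306e+00]), 'contact_force': array([-0.11007125, -0.60066499,  0.31410942]), 'torque': array([ 0.09801594, -0.02352912, -0.01851376]), 'grip_force': 0.0, 'opening': 0.09211558413855486}
```

View pics/t1.png

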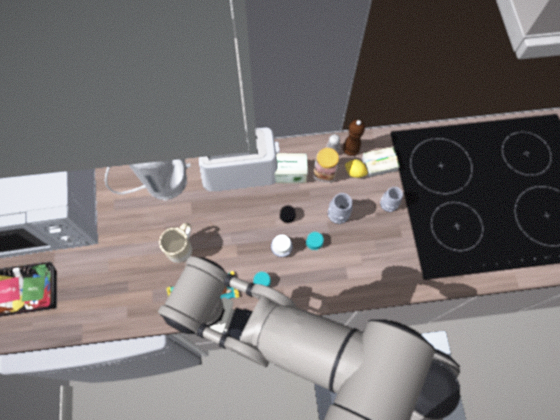

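View pics/s1.png

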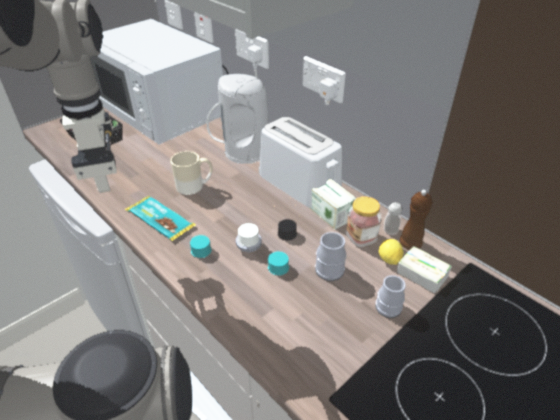

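Top view: candidates for the lid set are the white cap on a steel collar (282,244), the black cap (287,214), and the turquoise caps (315,240) and (262,281). I choose the white one. The dredgers are at (340,207), which looks larger, and (391,199). In the scene view the set is at (248,236) and the dredgers at (331,256) and (391,296).

```bash
python3 - <<'E'
from h import *
d=np.load('d1.npz')
for cam,seeds in (('t',dict(set=(282,244),big=(340,207),small=(391,199),tq=(315,240),tq2=(262,281),blk=(287,214))),('s',dict(set=(248,236),big=(331,256),small=(391,296),tq=(278,263),blk=(287,230)))):
    P=d[cam]; m=((P[...,2]>.012)&(P[...,2]<.2)).astype(np.uint8)
    n,l=cv2.connectedComponents(m,connectivity=4)
    for k,(u,v) in seeds.items():
        p=P[max(0,v-45):v+45,max(0,u-45):u+45].reshape(-1,3); ll=l[v-45:v+45,u-45:u+45].ravel()
        c=l[v,u] or np.bincount(l[v-8:v+8,u-8:u+8].ravel()[l[v-8:v+8,u-8:u+8].ravel()>0]).argmax()
        q=p[ll==c]; zt=np.percentile(q[:,2],97)
        t=q[q[:,2]>zt-.008][:,:2].astype(np.float32)
        (cx,cy),r=cv2.minEnclosingCircle(t)
        print(cam,k,len(q),'ztop %.4f'%zt,'circ',np.round([cx,cy,r],4),'mid',np.round((np.percentile(t,2,0)+np.percentile(t,98,0))/2,4),'ext',np.round(np.ptp(q,0),3))
t=d['ti'];s=d['si']
A=cv2.resize(t[185:275,240:410],None,fx=4,fy=4,interpolation=2);B=cv2.resize(s[205:325,220:420],None,fx=3.4,fy=2,interpolation=2)
cv2.imwrite('pics/c1.png',np.vstack([A,B])[...,::-1])
E
```

```text
t set 367 ztop 0.0633 circ [0.4531 0.283  0.025 ] mid [0.4515 0.2819] ext [0.058 0.062 0.05 ]
t big 503 ztop 0.1023 circ [0.5437 0.0912 0.0292] mid [0.5434 0.0908] ext [0.069 0.068 0.093]
t small 347 ztop 0.0843 circ [ 0.5569 -0.0724  0.024 ] mid [ 0.5566 -0.073 ] ext [0.057 0.055 0.076]
t tq 223 ztop 0.0386 circ [0.4583 0.1809 0.0247] mid [0.4582 0.1793] ext [0.048 0.048 0.028]
t tq2 189 ztop 0.0378 circ [0.3563 0.3533 0.0242] mid [0.3591 0.3541] ext [0.045 0.048 0.028]
t blk 212 ztop 0.0382 circ [0.5554 0.252  0.0244] mid [0.5554 0.2514] ext [0.049 0.045 0.028]
s set 569 ztop 0.0588 circ [0.4507 0.2789 0.0251] mid [0.4497 0.2785] ext [0.063 0.061 0.047]
s big 1129 ztop 0.0988 circ [0.5422 0.0874 0.0291] mid [0.5417 0.087 ] ext [0.068 0.065 0.09 ]
s small 875 ztop 0.0814 circ [ 0.5558 -0.0769  0.0242] mid [ 0.5553 -0.0768] ext [0.057 0.055 0.072]
s tq 342 ztop 0.0334 circ [0.4557 0.1779 0.0263] mid [0.4566 0.1764] ext [0.048 0.05  0.023]
s blk 289 ztop 0.0333 circ [0.554  0.2492 0.0273] mid [0.5524 0.2477] ext [0.052 0.049 0.022]
```

View pics/c1.png

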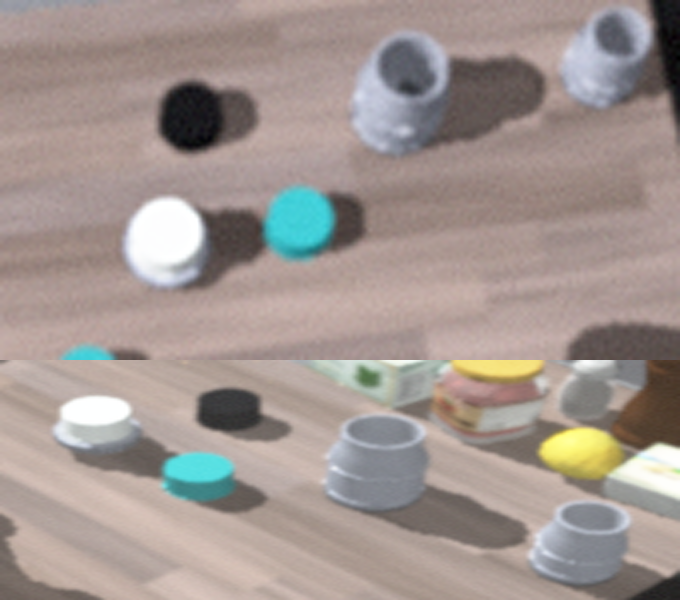

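The crop confirms it: a white cap on a wide steel collar at (282,244). The dredger at (340,207) is the larger one, 102 mm tall against 84 mm. The set is at about (0.451, 0.2805) and the large dredger at about (0.543, 0.089). I'll move above the set.

Emit:
arm_command:
  xyz:
    - [23, -20, -10]
    - [23, -20, -10]
    - [23, -20, -10]
    - [23, -20, -10]
    - [23, -20, -10]
    - [23, -20, -10]
    - [23, -20, -10]
    - [23, -20, -10]
    - [23, -20, -10]
    - [25, -17, -10]
    - [0, 0, 0]
    - [0, 0, 0]
  spin: [-2, -2, -2, -2, -2, -2, -2, -2, -2, -2, 0, 0]
  jaw: 1
  squeeze: 25

```text
time: 1.3
tool_pos: [0.4508, 0.2799, 0.3042]
tool_rot: [-3.14, -0.001, 2.362]
contact_force: [-0.3, 0.5, 1.2]
opening: 0.0917
grip_force: 0.0
```

Emit:
arm_command:
  xyz:
    - [0, 0, -20]
    - [0, 0, -20]
    - [0, 0, -20]
    - [0, 0, -20]
    - [0, 0, -15]
    - [0, 0, -10]
    - [0, 0, -10]
    - [0, 0, -6]
    - [0, 0, 0]
    - [0, 0, 0]
  spin: [0, 0, 0, 0, 0, 0, 0, 0, 0, 0]

```text
time: 2.3
tool_pos: [0.4509, 0.2804, 0.1841]
tool_rot: [3.141, 0.0, 2.363]
contact_force: [0.9, -0.6, 0.1]
opening: 0.0917
grip_force: 0.0
```

```bash
python3 - <<'E'
from h import *
a=grab('top');b=grab('scene')
A=cv2.resize(a['img'][190:310,230:360],None,fx=3,fy=3);B=cv2.resize(b['img'][170:290,190:320],None,fx=3,fy=3)
cv2.imwrite('pics/c2.png',np.hstack([A,B])[...,::-1]);print(observe()['tool_pos'])
E
```

```text
[0.45095206 0.28036484 0.18431198]
```

View pics/c2.png

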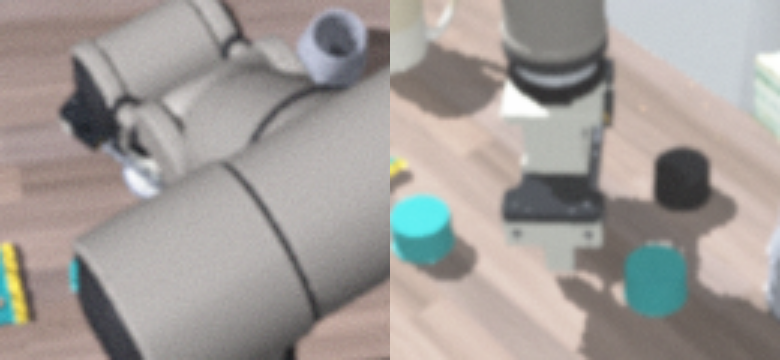

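The fingers straddle the set. It is hidden by the gripper in the scene view and partly visible in the top view, and the neighbours are clear. I'll lower 3 mm, close, then lift slightly.

Emit:
arm_command:
  xyz:
    - [0, 0, -3]
    - [0, 0, 0]
    - [0, 0, 0]
    - [0, 0, 0]
    - [0, 0, 0]
    - [0, 0, 0]
    - [0, 0, 0]
    - [0, 0, 0]
    - [0, 0, 0]
    - [0, 0, 0]
  spin: [0, 0, 0, 0, 0, 0, 0, 0, 0, 0]
  jaw: -1
  squeeze: 25

```text
time: 3.4
tool_pos: [0.4509, 0.2803, 0.1808]
tool_rot: [3.141, 0.0, 2.363]
contact_force: [0.2, 1.0, 0.2]
opening: 0.0631
grip_force: 25.0
```

Emit:
arm_command:
  xyz:
    - [0, 0, 5]
    - [0, 0, 10]
    - [0, 0, 20]
    - [0, 0, 20]
    - [0, 0, 20]
    - [0, 0, 20]
    - [0, 0, 20]
    - [0, 0, 20]
    - [0, 0, 10]
    - [0, 0, 5]
    - [0, 0, 0]
    - [0, 0, 0]
  spin: [0, 0, 0, 0, 0, 0, 0, 0, 0, 0, 0, 0]

```text
time: 4.6
tool_pos: [0.4505, 0.2801, 0.3299]
tool_rot: [-3.14, -0.001, 2.363]
contact_force: [-0.5, 0.0, -0.7]
opening: 0.0632
grip_force: 25.0
```

Emit:
arm_command:
  xyz:
    - [4, -8, 0]
    - [6, -13, 0]
    - [8, -17, 0]
    - [8, -17, 0]
    - [8, -17, 0]
    - [8, -17, 0]
    - [8, -17, 0]
    - [8, -17, 0]
    - [8, -17, 0]
    - [8, -17, 0]
    - [8, -17, 0]
    - [6, -12, 0]
    - [3.5, -5.5, 0]
    - [0, 0, 0]
    - [0, 0, 0]
    - [0, 0, 0]
  spin: [0, 0, 0, 0, 0, 0, 0, 0, 0, 0, 0, 0, 0, 0, 0, 0]

```text
time: 6.2
tool_pos: [0.5419, 0.0894, 0.3307]
tool_rot: [-3.142, -0.0, 2.364]
contact_force: [-0.2, -0.5, -2.6]
opening: 0.063
grip_force: 25.0
```

```bash
python3 - <<'E'
from h import *
a=grab('top');b=grab('scene')
np.savez('d2.npz',t=cloud(a),s=cloud(b),ti=a['img'],si=b['img'])
A=cv2.resize(a['img'][130:280,260:430],None,fx=2.3,fy=3);B=cv2.resize(b['img'][150:300,250:420],None,fx=2.3,fy=3)
cv2.imwrite('pics/c3.png',np.hstack([A,B])[...,::-1]);print(observe()['tool_pos'],observe()['opening'])
E
```

```text
[0.54199098 0.0893793  0.33078879] 0.06323869688203236
```

View pics/c3.png

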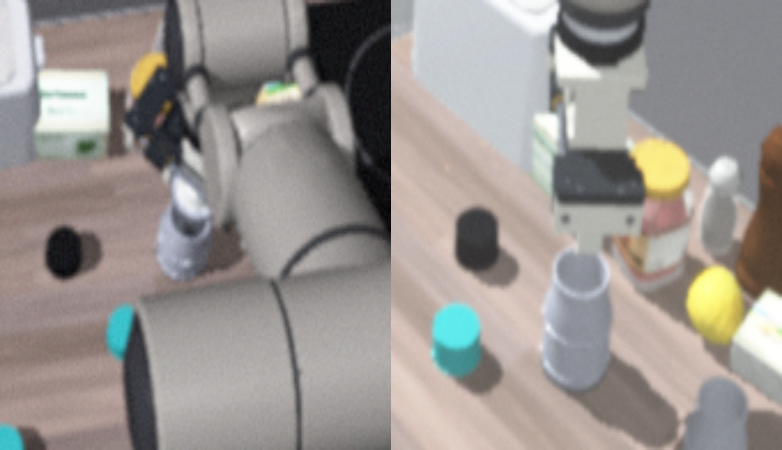

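The top view shows the white cap held over the large dredger at about crop (190,190), and the scene view shows the fingertip above the mouth. I'll check the alignment from the top camera.

```bash
python3 - <<'E'
from h import *
d=np.load('d2.npz')
P=d['t'];I=d['ti']
s=(slice(180,225),slice(325,365))
p=P[s].reshape(-1,3);i=I[s].reshape(-1,3).astype(int)
w=(i.min(1)>190)&(p[:,2]>.15)&(p[:,2]<.24)
print(w.sum(),np.percentile(p[w],[2,50,98],axis=0).round(4))
c=(p[:,2]>.155)&(p[:,2]<.215)
print(c.sum(),np.percentile(p[c],[2,50,98],axis=0).round(4))
A=np.hstack([cv2.resize(d['ti'][175:235,320:375],None,fx=7,fy=9.0,interpolation=2),cv2.resize(d['si'][205:265,305:360],None,fx=7,fy=9.0,interpolation=2)])
cv2.imwrite('pics/c4.png',A[...,::-1])
E
```

```text
101 [[0.5138 0.0847 0.1714]
 [0.5243 0.107  0.1832]
 [0.5492 0.1172 0.2317]]
210 [[0.5098 0.0802 0.1592]
 [0.5266 0.1072 0.1784]
 [0.5653 0.1258 0.2098]]
```

View pics/c4.png

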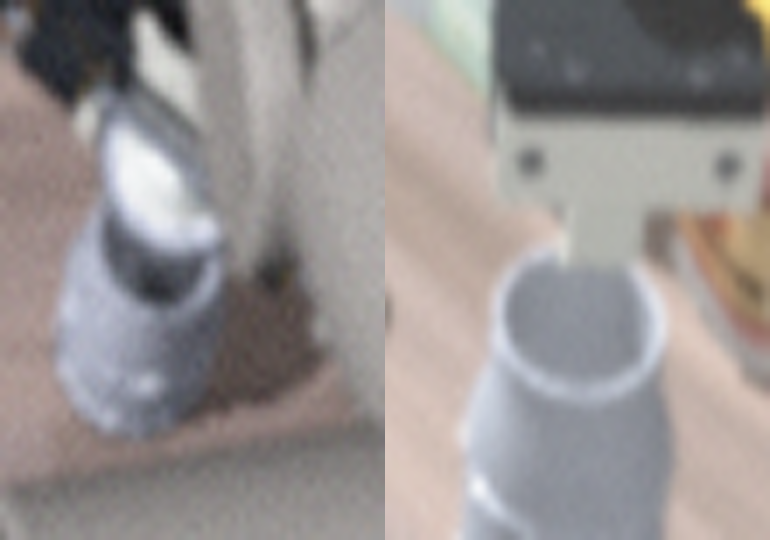

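The tip and mouth columns agree once perspective is allowed for, so the perpendicular offset is about 1 mm or less. I'll lower to just above the rim, then enter slowly.

Emit:
arm_command:
  xyz:
    - [0, 0, -8]
    - [0, 0, -10]
    - [0, 0, -10]
    - [0, 0, -10]
    - [0, 0, -6]
    - [0, 0, -2]
    - [0, 0, 0]
    - [0, 0, -2]
    - [0, 0, -2]
    - [0, 0, -2]
    - [0, 0, 0]
    - [0, 0, 0]
  spin: [0, 0, 0, 0, 0, 0, 0, 0, 0, 0, 0, 0]

```text
time: 7.5
tool_pos: [0.5423, 0.0888, 0.2788]
tool_rot: [3.141, 0.0, 2.363]
contact_force: [-0.6, 0.2, -1.2]
opening: 0.0636
grip_force: 25.0
```

Emit:
arm_command:
  xyz:
    - [0, 0, -1]
    - [0, 0, -1]
    - [0, 0, -1]
    - [0, 0, 0]
    - [0, 0, 0]
  spin: [0, 0, 0, 0, 0]

```text
time: 8.0
tool_pos: [0.5424, 0.0888, 0.2758]
tool_rot: [3.141, 0.0, 2.363]
contact_force: [1.8, 0.3, -0.7]
opening: 0.0629
grip_force: 25.0
```

Emit:
arm_command:
  xyz:
    - [0, 0, -1]
    - [0, 0, -1]
    - [0, 0, -1]
    - [0, 0, -1]
    - [0, 0, 0]
    - [0, 0, 0]
  spin: [0, 0, 0, 0, 0, 0]

```text
time: 8.6
tool_pos: [0.5422, 0.0888, 0.2716]
tool_rot: [-3.141, -0.0, 2.363]
contact_force: [-0.3, 0.7, -2.1]
opening: 0.063
grip_force: 25.0
```

Emit:
arm_command:
  xyz:
    - [0, 0, -1]
    - [0, 0, -1]
    - [0, 0, -1]
    - [0, 0, 0]
    - [0, 0, 0]
  spin: [0, 0, 0, 0, 0]

```text
time: 9.1
tool_pos: [0.5422, 0.0888, 0.2686]
tool_rot: [-3.142, -0.0, 2.363]
contact_force: [0.8, 0.1, -2.1]
opening: 0.0629
grip_force: 25.0
```

Emit:
arm_command:
  xyz:
    - [0, 0, -0.5]
    - [0, 0, -0.5]
    - [0, 0, -0.5]
    - [0, 0, 0]
    - [0, 0, 0]
  spin: [0, 0, 0, 0, 0]

```text
time: 9.6
tool_pos: [0.5422, 0.0888, 0.2672]
tool_rot: [3.142, -0.0, 2.363]
contact_force: [0.8, 1.0, -1.5]
opening: 0.0634
grip_force: 25.0
```

Emit:
arm_command:
  xyz:
    - [0, 0, -0.5]
    - [0, 0, 0]
    - [0, 0, 0]
  spin: [0, 0, 0]

```text
time: 9.9
tool_pos: [0.5424, 0.0889, 0.267]
tool_rot: [3.141, 0.0, 2.363]
contact_force: [1.4, 2.4, 1.2]
opening: 0.0634
grip_force: 25.0
```

Emit:
arm_command:
  xyz:
    - [0, 0, -0.5]
    - [0, 0, 0]
    - [0, 0, 0]
  spin: [0, 0, 0]

```text
time: 10.2
tool_pos: [0.5425, 0.0889, 0.2669]
tool_rot: [3.14, 0.001, 2.363]
contact_force: [1.3, 3.4, 6.2]
opening: 0.0633
grip_force: 25.0
```

Seated: the upward force has risen by about 8 N at the expected height. Release.

Emit:
arm_command:
  xyz:
    - [0, 0, 0]
    - [0, 0, 0]
    - [0, 0, 0]
    - [0, 0, 0]
    - [0, 0, 0]
    - [0, 0, 0]
  spin: [0, 0, 0, 0, 0, 0]
  jaw: 0.8

```text
time: 10.8
tool_pos: [0.5422, 0.0887, 0.2661]
tool_rot: [-3.141, -0.0, 2.363]
contact_force: [-0.7, -0.3, 0.0]
opening: 0.0826
grip_force: 0.0
```

Emit:
arm_command:
  xyz:
    - [0, 0, 3]
    - [0, 0, 5]
    - [0, 0, 7]
    - [0, 0, 7]
    - [0, 0, 5]
    - [0, 0, 2]
    - [0, 0, 0]
    - [0, 0, 0]
  spin: [0, 0, 0, 0, 0, 0, 0, 0]

```text
time: 11.6
tool_pos: [0.5421, 0.0888, 0.2951]
tool_rot: [-3.141, -0.0, 2.363]
contact_force: [0.5, 0.8, 0.3]
opening: 0.083
grip_force: 0.0
```

```bash
python3 - <<'E'
from h import *
a=grab('top');b=grab('scene')
np.savez('d3.npz',t=cloud(a),s=cloud(b),ti=a['img'],si=b['img'])
A=np.hstack([cv2.resize(a['img'][165:235,310:375],None,fx=6,fy=6,interpolation=2),cv2.resize(b['img'][205:275,300:365],None,fx=6,fy=6,interpolation=2)])
cv2.imwrite('pics/c5.png',A[...,::-1]);print(observe()['tool_pos'])
P=cloud(a)[165:235,310:375].reshape(-1,3);i=a['img'][165:235,310:375].reshape(-1,3).astype(int)
w=(i.min(1)>190)&(P[:,2]<.16)&(P[:,2]>.11)
print(w.sum(),np.percentile(P[w],[3,50,97],axis=0).round(4))
E
```

```text
[0.54215827 0.08875717 0.29495798]
161 [[0.5152 0.0839 0.1108]
 [0.5302 0.1033 0.1364]
 [0.5563 0.1171 0.1473]]
```

View pics/c5.png

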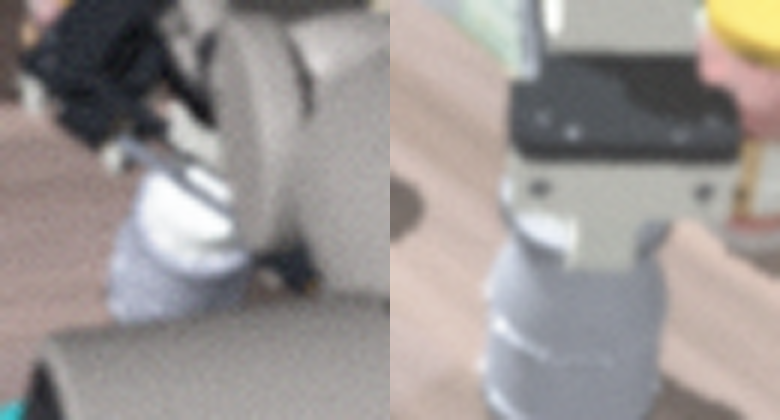

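The lid collar sits on the rim with the white cap still on it, and the dredger is upright. The fingertips are above the collar's top, so I'll close on the cap.

Emit:
arm_command:
  xyz:
    - [0, 0, 0]
    - [0, 0, 0]
    - [0, 0, 0]
    - [0, 0, 0]
    - [0, 0, 0]
    - [0, 0, 0]
    - [0, 0, 0]
    - [0, 0, 0]
    - [0, 0, 0]
    - [0, 0, 0]
  spin: [0, 0, 0, 0, 0, 0, 0, 0, 0, 0]
  jaw: -1
  squeeze: 10

```text
time: 12.7
tool_pos: [0.5422, 0.0888, 0.2952]
tool_rot: [3.142, -0.0, 2.363]
contact_force: [-0.3, 0.2, 0.4]
opening: 0.0499
grip_force: 10.0
```

Emit:
arm_command:
  xyz:
    - [0, 0, 1]
    - [0, 0, 2]
    - [0, 0, 3]
    - [0, 0, 3]
    - [0, 0, 4]
    - [0, 0, 5]
    - [0, 0, 8]
    - [0, 0, 10]
    - [0, 0, 10]
    - [0, 0, 12]
    - [0, 0, 12]
    - [0, 0, 10]
    - [0, 0, 7]
    - [0, 0, 3]
    - [0, 0, 0]
    - [0, 0, 0]
    - [0, 0, 0]
  spin: [0, 0, 0, 0, 0, 0, 0, 0, 0, 0, 0, 0, 0, 0, 0, 0, 0]

```text
time: 14.4
tool_pos: [0.5422, 0.0888, 0.3846]
tool_rot: [-3.141, -0.001, 2.363]
contact_force: [1.1, 0.9, 0.3]
opening: 0.0493
grip_force: 10.0
```

```bash
python3 - <<'E'
from h import *
a=grab('top');b=grab('scene')
A=np.hstack([cv2.resize(a['img'][130:235,280:375],None,fx=4,fy=5,interpolation=2),cv2.resize(b['img'][180:285,290:385],None,fx=4,fy=5,interpolation=2)])
cv2.imwrite('pics/c6.png',A[...,::-1])
E
```

```text
(no output)
```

View pics/c6.png

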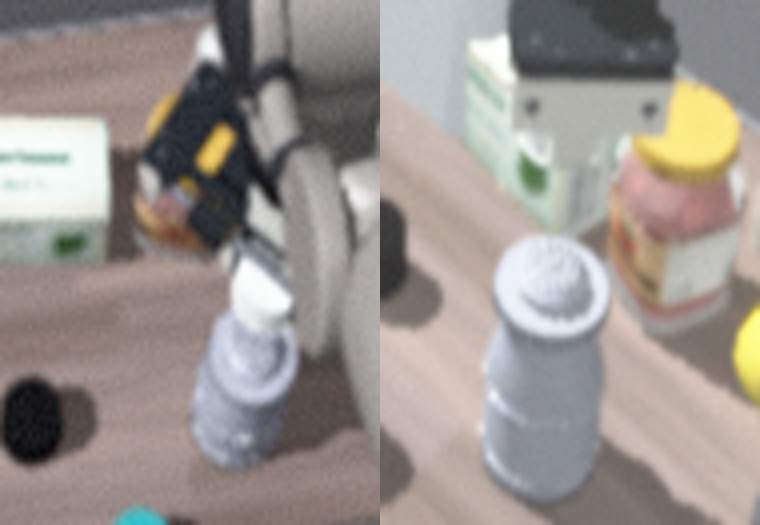

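The lid is seated flat with its dome exposed at crop (555,280), and the gripper holds the white cap about 9 cm above it.

```bash
python3 -c "
from cell import *
print(hand_in())"
```

```text
the job is handed in; nothing more can be done
None
```

The sifter lid is seated flat in the large dredger and the dust cap is held upright about 9 cm above it. The job was handed in at about 14.5 s of the 51 s allowed.

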